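Snug down an eye bolt with a screwdriver as tommy bar

TASK

The steel eye bolt on the blue anchor block has worked loose: slide the shank of the red screwdriver through its loop and use it as a bar to turn the eye clockwise (seen from above) until it comes up tight and just drags the brass washer under it round with it, by between 5 and 15 degrees and no more. Then draw the screwdriver out and lay it on the bench clear of the block. Do not force or pry at the eye, do not take hold of the eye with the gripper, and leave the two sample bottles and the piece of pipe where they are.

Things in the scene. Friction and masses are not known exactly. Their poses are not given: they have to be found in the camera images.
- screwdriver: Flat screwdriver with red handle, 200 mm long, 90 g, loose, lying on the bench. Origin: middle of its length, on its underside (13.5 mm below its long axis as it lies). +y runs along it towards the butt of the handle, z up. The handle is 95 mm long (y = 5 to 100 mm), 26 mm wide and 27 mm high; the shank is straight, 8 mm wide and 7 mm high (y = -100 to 5 mm).
- driver_handle (a point): Point on the screwdriver's long axis inside the handle, 40 mm behind the middle of its length (35 mm behind the front of the handle): a good place to grip, across the 26 mm width. Axes as screwdriver.
- driver_tip (a point): Tip of the shank, on the screwdriver's long axis; 140 mm from driver_handle. Axes as screwdriver.
- shank_35 (a point): Point on the axis of the shank 35 mm from the tip.
- shank_55 (a point): Point on the axis of the shank 55 mm from the tip.
- shank_75 (a point): Point on the axis of the shank 75 mm from the tip.
- anchor: Blue anchor block, 100 x 80 x 24 mm (x, y, z), fixed to the bench, with four screw heads (to 30 mm high) and a round steel boss (to 32 mm); origin at the centre of its underside. The upright axis of the eye bolt passes through the origin.
- eye: Steel eye bolt, turning about its upright axis (no noticeable rise or fall). Origin on the axis, 35 mm above the bench. It runs loose at about 0.035 N m; at a hidden angle, 28 to 72 degrees clockwise of the start, its collar seats on the washer, and from there both turn together against about 0.17 N m and stay where left. 25 N between screwdriver and eye would bend it.
- eye_loop (a point): Centre of the eye's loop, on its axis, 75 mm above the bench; x is the normal of the loop's plane, along which a rod passes (either way), z up. The loop is a ring of 11 mm round bar, 17 mm hole, 39 mm over all. The 8 mm shank has play: when turned it first slews about 45 degrees off the normal before it bears on both sides of the loop and carries the eye along.
- eye_side (a point): Outer edge of the loop at its level diameter, 19.5 mm from the eye's axis; turns with the eye.
- washer_tab (a point): Yellow tongue (14 x 9 x 3 mm) of the brass washer (36 mm across) under the eye's collar; this point is 24 mm from the eye's axis, 35 mm above the bench. The tongue may point anywhere. It stands still while the eye runs loose and turns with the eye once that is tight: 2 mm of its travel are 5 degrees, 6 mm 15 degrees.
- sample_blue: White sample bottle with blue cap, 34 mm across, 68 mm high, standing loose behind the block; origin at the centre of its underside.
- sample_green: White sample bottle with green cap, 34 mm across, 68 mm high, standing loose behind the block; origin at the centre of its underside.
- pipe_piece: Dark grey piece of pipe, 82 mm long, 21 mm thick, lying loose to the left of the block; origin under its middle, y along it.
Not all that is in view belongs to the job. There is more than one size of the screwdriver; the job needs the larger.

How it is judged:
By the outcome, as a careful person would: the job done as asked, in the order asked, and still so for the second after the job is handed in, with the robot touching nothing.
It also fails if it takes over 72 s, if anything falls off the work surface, if the arm or the gripper's body presses on something with over 40 N, if the wrist force passes 120 N, or if a joint passes its speed limit or range.

ROBOT

A 6-joint arm with a two-finger parallel gripper is mounted at the origin on a cart in front of the work surface, level with it; the furniture and walls round the work are solid. World frame = base frame: x ahead of the robot, y to its left, z up, the work surface at z = 0. Lengths are in m, angles in rad, forces in N, time in s.
With the tool pointing down it reaches from about 0.35 to 0.775 m from the base axis. Payload 7.3 kg.
Tool frame: the origin (TCP) lies on the centre line of the jaws, within the pads' length; the fingertips stand 8 mm ahead of it and the grasp point (between the pads) lies 11 mm behind it; z points along the fingers, y is the line along which they close (so a half turn about z gives the same grasp; the last joint's range is limited). The gripper opens to 92 mm and grips with 3 to 60 N. Pads are 19 mm wide; open, the fingers measure 130 mm over their backs; the gripper's body (75 mm by 190 mm) begins 47 mm behind the grasp point.
Start: joints at [1.14, 0.342, 1.524, -0, 1.275, -0.146], TCP at [0.147, 0.504, 0.235] pointing down, gripper open.
Joint ranges: [-2.53, 2.53], [-0.77, 2.02], [0.04, 2.7], [-1, 4.14], [0.28, 2.66], [-3.11, 3.11]. Speed limits (rad/s): [2.57, 2.57, 3.14, 3.14, 3.14, 3.14].

INTERFACE

Orientations are given as a rotation vector (axis times angle).
In Python, from cell import readout, get_image, robot, spotter gives the robot as it stands.
- The arm moves only by the shell command python3 -m handwheel 'ROWS' [FORCE]. ROWS is JSON, a list that holds one entry, the list of rows, each a list of 7 numbers: the shift along the tool's x, y, z in m, then the turn, a rotation vector about the tool's x, y, z in rad, then the closure in counts, from 0 (fully open) to 255 (shut). A call has 1 to 10 rows; each row shifts and turns the commanded pose from where the row before left it, along the tool's axes as they then stand; what a row does not reach is not made up. A row lasts 1/12 s, in which the tool goes at most 41.7 mm and 7.16 degrees, less where a joint would pass 70% of its speed; a pose out of reach is approached as far as the arm can. A call with a gripper value outside its range is refused whole. The fingers move at their own pace and stop on an object; FORCE is the grip in N (left out, the last holds). Time passes only in rows, so rows that do not move let the fingers close. It gives the time, the measured TCP pose, the force, the opening and the grip force at its end, in the units of the state.
- readout.get_state(): the state, without advancing time (a new reading comes with each control period).
- get_image(name): name is "scene" or "top" or "wrist"; returns a dict with "frame" (480x640x3 uint8, blue, green, red), "intrinsics" (3x3 intrinsics, pixels), "position" and "attitude" of the camera in the world. Camera axes: x right, y down, z forward; pixel columns grow to the right and rows downward; lengths in m; the calibration is good to about 2 mm. A picture is of the moment at which its call begins. There is no depth.
- robot.finish_job(): hands the job in; it is judged then, once.
Trained networks look in the newest picture that a camera, given by its name, has taken for a name from the list of things; names that differ only in an ending like _2 or _b are one class to them, and where a whole thing is asked for, a point or a joint stands for the part that bears it (a point fixed in the world has none). Each returns a list of dicts, best first, with "conf" (0 to 1); they miss things now and then, are a little off and sometimes report something else, mostly with a low value. They report only what shows in the picture. A call takes as long as a camera call. They do not tell look-alikes from the thing itself.
- spotter.regions_of(camera, query): "pixels" (480x640 bool, what is visible of it) and "uv" ([column, row] in pixels, amid what is visible of it).
- spotter.landmark_of(camera, query): "uv" ([column, row] in pixels: a listed point, or the origin of a listed thing).
The state is a dict: "time": time; "joint_pos": joint angles; "joint_vel": joint speeds; "joint_efforts": joint torques, N m; "ee_pos": TCP position; "eef_rot": TCP orientation; "ft_force": force on the tool from outside, world axes, zero at the start; "wrist_torque": the same for the moment, N m; "width": finger opening in m; "gripper_force": force on a finger pad.
Only numpy, scipy, OpenCV 4.12 (cv2) and the standard library are available. Lean on these libraries where they do the work, as an engineer would, in place of code of your own. Each camera call takes 0.05 s, during which the arm holds its last target. There are 200 camera calls.

## Working session

There is one attempt and no reset: what is moved stays moved. The work goes in short steps, Python scripts to look and compute and a shell command to move; the robot and the scene stay as the last step left them, time stands still between calls to the robot, and variables do not carry over. Pictures are saved under pics/ and viewed, at most 10 in all, crops included, and the job is handed in when it is done.

```bash
mkdir -p pics; ls; cat > h.py <<'E'
import numpy as np, cv2
from scipy.spatial.transform import Rotation as R
from cell import readout, get_image, robot, spotter
def rot(a):
    a=np.array(a,float)
    if a.shape==(3,3): return a
    return R.from_rotvec(a).as_matrix() if a.size==3 else R.from_quat(a).as_matrix()
def ray(im,uv):
    d=np.linalg.inv(im["intrinsics"])@[uv[0],uv[1],1]
    return np.array(im["position"]),rot(im["attitude"])@d
def onz(im,uv,z):
    p,d=ray(im,uv); return p+d*(z-p[2])/d[2]
def proj(im,P):
    c=rot(im["attitude"]).T@(np.array(P)-im["position"]); c=im["intrinsics"]@c; return c[:2]/c[2]
def tri(obs):
    A=np.zeros((3,3));b=np.zeros(3)
    for im,uv in obs:
        p,d=ray(im,uv); d/=np.linalg.norm(d); M=np.eye(3)-np.outer(d,d); A+=M;b+=M@p
    return np.linalg.solve(A,b)
E
cat > a.py <<'E'
from h import *
Z=dict(driver_handle=.0135,driver_tip=.0135,eye_loop=.075,eye_side=.075,washer_tab=.035,anchor=0,sample_blue=0,sample_green=0,pipe_piece=0)
ims={}
for c in ("scene","top"):
    im=ims[c]=get_image(c); cv2.imwrite(f"pics/{c}0.png",im["frame"]); print(c,im["position"],im["attitude"])
    for q,z in Z.items():
        for r in spotter.landmark_of(c,q)[:3]: print(c,q,round(r["conf"],2),np.round(r["uv"],1),np.round(onz(im,r["uv"],z),4))
print(readout.get_state())
E
python3 a.py
```

```text
pics
scene [0.28003232 0.50150061 0.84848635] [-0.62027904  2.72260033 -1.01523672]
scene driver_handle 0.69 [385.2 211.1] [ 0.4946 -0.2781  0.0135]
scene driver_handle 0.59 [425.2 175.6] [ 0.4466 -0.4398  0.0135]
scene driver_handle 0.46 [234.9 314.3] [0.6662 0.1208 0.0135]
scene driver_tip 0.8 [325.6 198.7] [ 0.6421 -0.2552  0.0135]
scene eye_loop 0.68 [278.4 277.9] [0.6049 0.0408 0.075 ]
scene eye_loop 0.59 [289.8 285. ] [0.5763 0.0461 0.075 ]
scene eye_side 0.5 [280.2 277.3] [0.6023 0.038  0.075 ]
scene washer_tab 0.53 [273.8 296.3] [0.6078 0.0609 0.035 ]
scene anchor 0.82 [287.3 306.6] [0.5841 0.0521 0.    ]
scene sample_blue 0.95 [237.3 317.2] [0.6643 0.1183 0.    ]
scene sample_green 0.65 [259.7 271.9] [ 6.814e-01 -4.000e-04  0.000e+00]
scene sample_green 0.62 [369.4 215.1] [ 0.5278 -0.2618  0.    ]
scene pipe_piece 0.67 [262.1 367.2] [0.5633 0.1906 0.    ]
top [ 0.29989372 -0.0699304   1.4005179 ] [-1.95655259  2.26271522 -0.23640556]
top driver_handle 0.84 [397.2 267.7] [ 0.499  -0.2769  0.0135]
top driver_handle 0.54 [471.4 276.7] [ 0.4534 -0.4435  0.0135]
top driver_tip 0.
[... 718 characters left out ...]
0.1941 0.    ]
{'time': 1.0, 'joint_pos': array([ 1.14000866e+00,  3.41968418e-01,  1.52410577e+00, -2.23593837e-05,
        1.27536700e+00, -1.45976729e-01]), 'joint_vel': array([-0.00050183,  0.00265694, -0.0009296 ,  0.00093966,  0.00027957,
        0.00025916]), 'joint_efforts': array([-2.84942536e-03, -4.31135130e+01, -2.44476628e+01,  7.14552845e-02,
        4.84950864e-02, -2.22407351e-05]), 'ee_pos': array([0.14749603, 0.50388043, 0.2347549 ]), 'eef_rot': array([4.45850263e-01, 3.10973028e+00, 2.18535627e-04]), 'ft_force': array([-0.06944221,  0.22678853,  0.15865452]), 'wrist_torque': array([ 0.00810884, -0.03245196,  0.05662356]), 'gripper_force': 0.0, 'width': 0.09162419548850015}
```

```bash
python3 -c "
import cv2
a=cv2.imread('pics/scene0.png');b=cv2.imread('pics/top0.png')
cv2.imwrite('pics/v1.png',cv2.resize(a[130:430,180:500],None,fx=2.0,fy=2.0,interpolation=3))
cv2.imwrite('pics/v2.png',cv2.resize(b[180:330,150:500],None,fx=2.28,fy=2.28,interpolation=3)[:600,:800])"
```

```text
(no output)
```

View pics/v1.png

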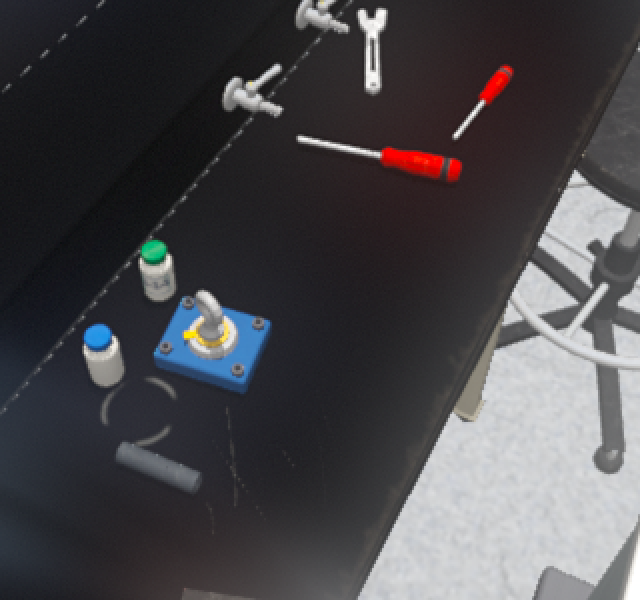

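View pics/v2.png

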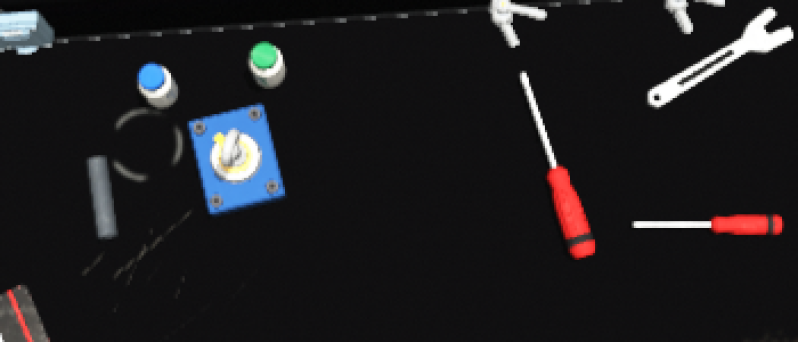

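The larger screwdriver is the red one with its handle at scene (385,211) and top (397,268), tip at top (382,213). It measures 138 mm from grip to tip, where 140 is expected. The small one has its handle at top (471,277) and measures 106 mm, so it is not the one. Next I pass over the block for a closer look at the loop.

```bash
cat >> h.py <<'E'
from scipy.linalg import logm,expm
def T(p,Rm):
    M=np.eye(4);M[:3,:3]=Rm;M[:3,3]=p;return M
def down(yaw): # yaw of tool y, deg
    t=np.radians(yaw);y=np.array([np.cos(t),np.sin(t),0]);z=np.array([0,0,-1.]);return np.c_[np.cross(y,z),y,z]
def cur():
    s=readout.get_state(); return T(s["ee_pos"],R.from_rotvec(s["eef_rot"]).as_matrix())
def go(p,yaw,N,start=None):
    A=cur() if start is None else start
    B=T(p,down(yaw)); D=expm(np.real(logm(np.linalg.inv(A)@B))/N)
    r=R.from_matrix(D[:3,:3]).as_rotvec()
    print(N,"x",np.round(D[:3,3],4).tolist(),np.round(r,4).tolist(),"mm/row",round(1e3*np.linalg.norm(D[:3,3]),1),"deg/row",round(np.degrees(np.linalg.norm(r)),2))
    return B
def st():
    s=readout.get_state(); M=cur(); print("t",round(s["time"],2),"p",np.round(s["ee_pos"],4),"yaw_y",round(np.degrees(np.arctan2(M[1,1],M[0,1])),2),"tilt",np.round(M[:2,2],4),"F",np.round(s["ft_force"],1),"M",np.round(s["wrist_torque"],3),"w",round(s["width"],4),"g",s["gripper_force"],"q",np.round(s["joint_pos"],2))
E
python3 - <<'E'
from h import *
im=get_image("wrist"); A=cur(); C=T(im["position"],rot(im["attitude"]))
print(np.round(np.linalg.inv(A)@C,3),im["intrinsics"])
for p,y in (((.50,.03,.27),0),((.48,.05,.27),-90),((.48,.05,.27),-45)):
    W=T(p,down(y))@np.linalg.inv(A)@C
    print(y,proj(dict(position=W[:3,3],attitude=W[:3,:3],intrinsics=im["intrinsics"]),[.59,.05,.07]))
    go(p,y,18)
E
```

```text
[[-0.    -0.952 -0.305  0.083]
 [ 1.    -0.    -0.001  0.   ]
 [ 0.    -0.305  0.952 -0.15 ]
 [ 0.     0.     0.     1.   ]] [[344.51593884   0.         319.1919127 ]
 [  0.         344.51593884 240.26851326]
 [  0.           0.           1.        ]]
0 [407.2453032  194.58210432]
18 x [-0.0352, -0.0014, -0.002] [0.0, -0.0, 0.0714] mm/row 35.2 deg/row 4.09
-90 [319.23942211  99.89544811]
18 x [-0.0346, 0.0289, -0.002] [0.0, -0.0, 0.1587] mm/row 45.1 deg/row 9.09
-45 [399.28403868 135.55561962]
18 x [-0.0357, 0.012, -0.002] [0.0, -0.0, 0.1151] mm/row 37.7 deg/row 6.59
```

```bash
python3 - <<'E'
from h import *
B=go((.56,-.01,.25),0,20)
E
```

```text
20 x [-0.0353, 0.0, -0.0008] [0.0, -0.0, 0.0643] mm/row 35.3 deg/row 3.68
```

```bash
R='x'; python3 -m handwheel '[[[-0.0353,0,-0.0008,0,0,0.0643,0],[-0.0353,0,-0.0008,0,0,0.0643,0],[-0.0353,0,-0.0008,0,0,0.0643,0],[-0.0353,0,-0.0008,0,0,0.0643,0],[-0.0353,0,-0.0008,0,0,0.0643,0],[-0.0353,0,-0.0008,0,0,0.0643,0],[-0.0353,0,-0.0008,0,0,0.0643,0],[-0.0353,0,-0.0008,0,0,0.0643,0],[-0.0353,0,-0.0008,0,0,0.0643,0],[-0.0353,0,-0.0008,0,0,0.0643,0]]]' && python3 -m handwheel '[[[-0.0353,0,-0.0008,0,0,0.0643,0],[-0.0353,0,-0.0008,0,0,0.0643,0],[-0.0353,0,-0.0008,0,0,0.0643,0],[-0.0353,0,-0.0008,0,0,0.0643,0],[-0.0353,0,-0.0008,0,0,0.0643,0],[-0.0353,0,-0.0008,0,0,0.0643,0],[-0.0353,0,-0.0008,0,0,0.0643,0],[-0.0353,0,-0.0008,0,0,0.0643,0],[-0.0353,0,-0.0008,0,0,0.0643,0],[-0.0353,0,-0.0008,0,0,0.0643,0]]]'
cat > w.py <<'E'
from h import *
import sys
n,Z=sys.argv[1],dict(eye_loop=.075,eye_side=.075,washer_tab=.035,eye=.035,anchor=0,sample_blue=0,sample_green=0)
st(); im=get_image("wrist")
print(np.round(im["position"],3))
for q,z in Z.items():
    for r in spotter.landmark_of("wrist",q)[:2]: print(q,round(r["conf"],2),np.round(r["uv"],1),np.round(onz(im,r["uv"],z),4))
uv=proj(im,[.588,.05,.06]).astype(int); x=max(uv[0]-110,0); y=max(uv[1]-90,0)
print("crop",x,y)
cv2.imwrite(f"pics/{n}.png",cv2.resize(im["frame"][y:y+180,x:x+220],None,fx=3,fy=3,interpolation=2))
E
python3 w.py w1
```

```text
time: 1.88
ee_pos: [0.4402, 0.3142, 0.2427]
eef_rot: [1.41, 2.807, 0.001]
ft_force: [0.5, 0.0, 0.8]
width: 0.0918
gripper_force: 0.0
time: 2.72
ee_pos: [0.5593, -0.0119, 0.2507]
eef_rot: [2.225, 2.218, 0.0]
ft_force: [0.3, 0.3, 0.4]
width: 0.0919
gripper_force: 0.0
t 2.72 p [ 0.5593 -0.0119  0.2507] yaw_y -0.18 tilt [0.0002 0.0001] F [0.3 0.3 0.4] M [-0.125  0.006  0.013] w 0.0919 g 0.0 q [-0.16  0.39  1.4   0.    1.35 -0.16]
[0.559 0.071 0.401]
eye_loop 0.68 [352.7 156. ] [0.5904 0.0482 0.075 ]
eye_side 0.65 [370.6 164.8] [0.6072 0.0401 0.075 ]
washer_tab 0.72 [321.3 390. ] [ 0.5613 -0.2494  0.035 ]
washer_tab 0.6 [369.8 141.8] [0.6113 0.0594 0.035 ]
eye 0.82 [348.2 153.9] [0.5895 0.0475 0.035 ]
anchor 0.83 [348.5 147.4] [0.5926 0.0523 0.    ]
sample_blue 0.62 [424.9  83.8] [0.6726 0.1176 0.    ]
sample_green 0.84 [423.2 188.3] [0.6806 0.006  0.    ]
crop 238 62
```

View pics/w1.png

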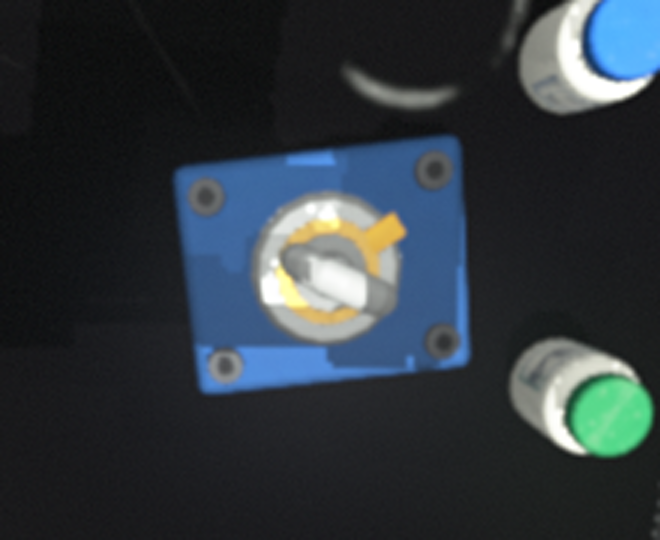

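Crop w1 shows the loop edge-on at crop (340,278), with its plane running from (287,258) to (390,298). That puts it at about -24° in world, so the normal is about 66°. The washer tongue is at (388,233), pointing to about +28°. Next I go above the screwdriver.

```bash
python3 - <<'E'
from h import *
B=go((.497,-.277,.16),-84,14)
E
```

```text
14 x [-0.0194, 0.0094, 0.0065] [-0.0, -0.0, 0.1049] mm/row 22.5 deg/row 6.01
```

```bash
python3 -m handwheel '[[[-0.0194,0.0094,0.0065,0,0,0.105,0],[-0.0194,0.0094,0.0065,0,0,0.105,0],[-0.0194,0.0094,0.0065,0,0,0.105,0],[-0.0194,0.0094,0.0065,0,0,0.105,0],[-0.0194,0.0094,0.0065,0,0,0.105,0],[-0.0194,0.0094,0.0065,0,0,0.105,0],[-0.0194,0.0094,0.0065,0,0,0.105,0]]]' >/dev/null&& python3 -m handwheel '[[[-0.0194,0.0094,0.0065,0,0,0.105,0],[-0.0194,0.0094,0.0065,0,0,0.105,0],[-0.0194,0.0094,0.0065,0,0,0.105,0],[-0.0194,0.0094,0.0065,0,0,0.105,0],[-0.0194,0.0094,0.0065,0,0,0.105,0],[-0.0194,0.0094,0.0065,0,0,0.105,0],[-0.0194,0.0094,0.0065,0,0,0.105,0],[0,0,0,0,0,0,0]]]'
python3 - <<'E'
from h import *
st(); im=get_image("wrist")
pts={}
for q in ("driver_handle","driver_tip","shank_35","shank_55","shank_75"):
    for r in spotter.landmark_of("wrist",q)[:2]:
        P=onz(im,r["uv"],.0135); pts.setdefault(q,P); print(q,round(r["conf"],2),np.round(r["uv"],1),np.round(P,4))
m=spotter.regions_of("wrist","screwdriver")[0]["pixels"]
v,u=np.nonzero(m); print("n",len(u))
P=np.array([onz(im,(a,b),.0135)[:2] for a,b in zip(u[::7],v[::7])]); c=P.mean(0); d=np.linalg.svd(P-c)[2][0] if len(P)<3000 else np.linalg.eigh(np.cov(P.T))[1][:,-1]
print("mask axis yaw",np.degrees(np.arctan2(d[1],d[0])),"c",c, "ext",np.ptp((P-c)@d), ((P-c)@d).min(),((P-c)@d).max())
cv2.imwrite("pics/d1.png",im["frame"])
E
```

```text
time: 4.37
ee_pos: [0.4935, -0.2789, 0.1584]
eef_rot: [-3.137, -0.15, 0.005]
ft_force: [0.5, -0.3, -0.1]
width: 0.0916
gripper_force: 0.0
t 4.37 p [ 0.4935 -0.2789  0.1584] yaw_y -84.54 tilt [-0.0032  0.0011] F [ 0.5 -0.3 -0.1] M [-0.06   0.186 -0.009] w 0.0916 g 0.0 q [-0.65  0.49  1.52 -0.    1.14  0.83]
driver_handle 0.98 [317.6 224.2] [ 0.4964 -0.277   0.0135]
driver_handle 0.97 [487.2 288.6] [ 0.4491 -0.4416  0.0135]
driver_tip 0.91 [306.   44.1] [ 0.6365 -0.255   0.0135]
driver_tip 0.82 [382.3 263.5] [ 0.4649 -0.3396  0.0135]
shank_35 0.92 [310.7 122.9] [ 0.5804 -0.2635  0.0135]
shank_35 0.9 [315.7 148.7] [ 0.5606 -0.2694  0.0135]
shank_55 0.92 [310.7 122.9] [ 0.5804 -0.2635  0.0135]
shank_55 0.9 [315.7 148.7] [ 0.5606 -0.2694  0.0135]
shank_75 0.92 [310.7 122.9] [ 0.5804 -0.2635  0.0135]
shank_75 0.9 [315.7 148.7] [ 0.5606 -0.2694  0.0135]
n 3938
mask axis yaw -171.1562812042699 c [ 0.51191887 -0.27556724] ext 0.20457854760064648 -0.12566579569367103 0.07891275190697546
```

View pics/d1.png

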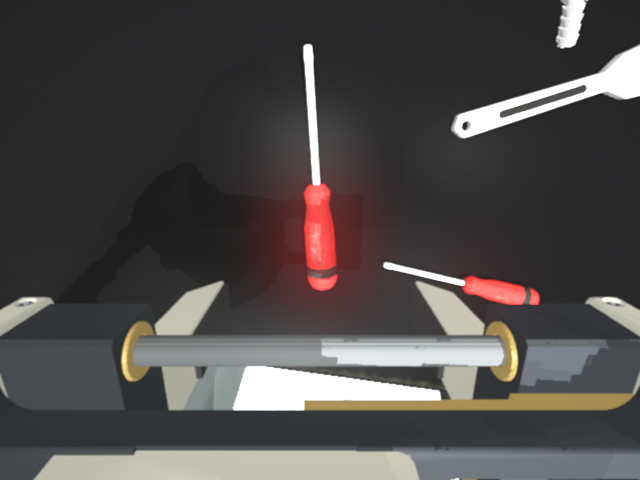

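The crop shows the large screwdriver, with handle (318,224) and tip (306,44), 141 mm apart. The small one is at (487,289). I descend onto the large one.

```bash
python3 - <<'E'
from h import *
B=go((.4964,-.277,.012),-81.1,8)
E
```

```text
8 x [-0.0, -0.0001, 0.0185] [0.0, -0.0001, -0.0065] mm/row 18.5 deg/row 0.37
```

```bash
python3 -m handwheel '[[[0,0,0.0185,0,0,-0.0065,85],[0,0,0.0185,0,0,-0.0065,85],[0,0,0.0185,0,0,-0.0065,85],[0,0,0.0185,0,0,-0.0065,85],[0,0,0.0185,0,0,-0.0065,85],[0,0,0.0185,0,0,-0.0065,85],[0,0,0.0185,0,0,-0.0065,85],[0,0,0.0185,0,0,-0.0065,85],[0,0,0,0,0,0,85],[0,0,0,0,0,0,85]]]'; python3 -c "
from h import *; st(); go((.4964,-.277,.012),-81.1,1)"
```

```text
time: 5.55
ee_pos: [0.4961, -0.2777, 0.0114]
eef_rot: [-3.131, -0.241, 0.001]
ft_force: [0.8, -0.3, 0.4]
width: 0.0613
gripper_force: 0.0
t 5.55 p [ 0.4961 -0.2777  0.0114] yaw_y -81.19 tilt [-0.0009  0.0008] F [ 0.8 -0.3  0.4] M [-0.046  0.17   0.025] w 0.0613 g 0.0 q [-0.65  0.68  1.64  0.    0.82  0.77]
1 x [0.0004, -0.0006, -0.0006] [-0.001, 0.0008, -0.0015] mm/row 0.9 deg/row 0.11
```

```bash
python3 -m handwheel '[[[0,0,0,0,0,0,255],[0,0,0,0,0,0,255],[0,0,0,0,0,0,255],[0,0,0,0,0,0,255],[0,0,0,0,0,0,255],[0,0,0,0,0,0,255]]]' 45; python3 -m handwheel '[[[0,0,-0.01,0,0,0,255],[0,0,-0.02,0,0,0,255],[0,0,-0.02,0,0,0,255],[0,0,-0.02,0,0,0,255],[0,0,-0.02,0,0,0,255],[0,0,-0.02,0,0,0,255],[0,0,-0.01,0,0,0,255],[0,0,0,0,0,0,255]]]'
python3 - <<'E'
from h import *
st()
E=np.array([.5896,.0488]); n=np.radians(-114); h=np.array([np.cos(n),np.sin(n)])
for d in (.18,):
    p=E+h*d; print(p)
    B=go((*p,.125),-24,14)
E
```

```text
time: 6.05
ee_pos: [0.496, -0.2783, 0.012]
eef_rot: [3.132, 0.24, 0.001]
ft_force: [-0.1, -0.3, 0.4]
width: 0.0265
gripper_force: 45.0
time: 6.72
ee_pos: [0.497, -0.2791, 0.1345]
eef_rot: [3.129, 0.24, 0.006]
ft_force: [-0.0, -0.3, -0.5]
width: 0.0271
gripper_force: 45.0
t 6.72 p [ 0.497  -0.2791  0.1345] yaw_y -81.25 tilt [ 0.0042 -0.003 ] F [-0.  -0.3 -0.5] M [-0.103  0.117  0.003] w 0.0271 g 44.9998015165329 q [-0.65  0.52  1.54  0.    1.08  0.77]
[ 0.5163874  -0.11563818]
14 x [0.0082, -0.0091, 0.0007] [0.0004, -0.0001, -0.0714] mm/row 12.3 deg/row 4.09
```

```bash
python3 -m handwheel '[[[0.0082,-0.0091,0.0007,0,0,-0.0714,255],[0.0082,-0.0091,0.0007,0,0,-0.0714,255],[0.0082,-0.0091,0.0007,0,0,-0.0714,255],[0.0082,-0.0091,0.0007,0,0,-0.0714,255],[0.0082,-0.0091,0.0007,0,0,-0.0714,255],[0.0082,-0.0091,0.0007,0,0,-0.0714,255],[0.0082,-0.0091,0.0007,0,0,-0.0714,255]]]'>/dev/null; python3 -m handwheel '[[[0.0082,-0.0091,0.0007,0,0,-0.0714,255],[0.0082,-0.0091,0.0007,0,0,-0.0714,255],[0.0082,-0.0091,0.0007,0,0,-0.0714,255],[0.0082,-0.0091,0.0007,0,0,-0.0714,255],[0.0082,-0.0091,0.0007,0,0,-0.0714,255],[0.0082,-0.0091,0.0007,0,0,-0.0714,255],[0.0082,-0.0091,0.0007,0,0,-0.0714,255],[0,0,0,0,0,0,255],[0,0,0,0,0,0,255]]]'
cat > m.py <<'E'
from h import *
import sys
st(); A=cur(); obs={}
for c in ("wrist","top","scene"):
    im=get_image(c)
    if c=="wrist": W=im
    for q,z in dict(driver_tip=A[2,3]+.0015,driver_handle=A[2,3]+.0015,eye_loop=.075,eye_side=.075,washer_tab=.035,eye=.035).items():
        r=spotter.landmark_of(c,q)
        for k in r[:2]: print(c,q,round(k["conf"],2),np.round(k["uv"],1),np.round(onz(im,k["uv"],z),4))
cv2.imwrite(f"pics/{sys.argv[1]}.png",W["frame"])
E
python3 m.py p1
```

```text
time: 8.05
ee_pos: [0.5146, -0.1146, 0.1211]
eef_rot: [-2.634, -1.71, 0.002]
ft_force: [0.2, 0.1, -0.6]
width: 0.0267
gripper_force: 45.0
t 8.05 p [ 0.5146 -0.1146  0.1211] yaw_y -24.04 tilt [-0.0015  0.0005] F [ 0.2  0.1 -0.6] M [-0.067  0.042 -0.047] w 0.0267 g 44.9995493888855 q [-0.36  0.47  1.67 -0.    1.    0.06]
wrist driver_handle 0.72 [319.5 310.4] [ 0.5145 -0.1148  0.1226]
top driver_tip 0.59 [424.9 280. ] [ 0.4486 -0.3146  0.1226]
top driver_tip 0.58 [265.  246.7] [0.57   0.0142 0.1226]
top driver_handle 0.73 [468.2 280.6] [ 0.434  -0.4057  0.1226]
top eye_loop 0.49 [249.5 242.4] [0.5949 0.0506 0.075 ]
top eye_side 0.46 [251.6 234.6] [0.612  0.0437 0.075 ]
top eye_side 0.33 [288.  255.3] [ 0.5531 -0.0311  0.075 ]
top eye 0.45 [254.6 247.1] [0.591  0.0439 0.035 ]
scene driver_tip 0.57 [293.6 262.7] [0.576  0.0256 0.1226]
scene driver_tip 0.48 [408.4 198.7] [ 0.4348 -0.2315  0.1226]
scene driver_handle 0.69 [350.2 222.9] [ 0.5193 -0.1145  0.1226]
scene driver_handle 0.55 [424.4 176.3] [ 0.4257 -0.3138  0.1226]
scene eye_loop 0.82 [286.6 281.9] [0.5855 0.0423 0.075 ]
scene eye_side 0.7 [278.9 276.4] [0.6057 0.0372 0.075 ]
scene washer_tab 0.37 [275.2 299.5] [0.6015 0.0664 0.035 ]
scene eye 0.57 [283.4 293.1] [0.594  0.0458 0.035 ]
scene eye 0.45 [281.9 279.4] [0.6132 0.0172 0.035 ]
```

View pics/p1.png

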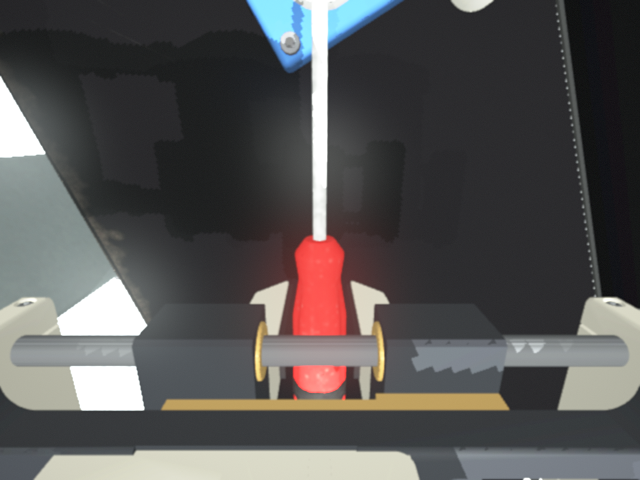

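```bash
python3 - <<'E'
from h import *
X=np.linalg.inv(cur())
im=get_image("wrist"); X=X@T(im["position"],rot(im["attitude"]))
W=T((.5593,-.0119,.2507),down(-.18))@X
I=dict(position=W[:3,3],attitude=W[:3,:3],intrinsics=im["intrinsics"])
f=lambda c,z: onz(I,(238+c[0]/3-.33,62+c[1]/3-.33),z)[:2]
c=[f(k,.030) for k in ((206,197),(435,170),(443,342),(226,366))]
print("heads",np.round(np.mean(c,0),4), np.linalg.norm(c[0]-c[1]),np.linalg.norm(c[1]-c[2]))
c=[f(k,.024) for k in ((175,170),(458,137),(468,358),(203,392))]
print("corners",np.round(np.mean(c,0),4), np.linalg.norm(c[0]-c[1]),np.linalg.norm(c[1]-c[2]))
print("boss",f((328,268),.032))
print("ring ends", f((283,254),.075),f((398,302),.075))
A=cur(); p=A[:2,3]; h=-A[:2,0]; print("handle dir",np.degrees(np.arctan2(h[1],h[0])))
E
```

```text
heads [0.5883 0.0491] 0.07804405981488237 0.057948481177280256
corners [0.5882 0.0498] 0.09718986428083669 0.07537530770532765
boss [0.58840089 0.0501795 ]
ring ends [0.57123027 0.05677546] [0.60682187 0.04235074]
handle dir -113.96770793105364
```

```bash
python3 -m handwheel '[[[0,0.001,0.01,0,0,0,255],[0,0,0.01,0,0,0,255],[0,0,0.01,0,0,0,255],[0,0,0.01,0,0,0,255],[0,0,0.0075,0,0,0,255],[0,0,0,0,0,0,255],[0,0,0,0,0,0,255]]]'
python3 - <<'E'
from h import *
st(); A=cur(); E=np.array([.5886,.0495])
r=E-A[:2,3]; print("along",r@A[:2,0],"lat",r@A[:2,1])
ims={}
o=[]
for c in ("scene","top"):
    im=get_image(c); ims[c]=im
    for k in spotter.landmark_of(c,"driver_tip")[:2]: print(c,k["conf"],k["uv"])
    tip=A[:3,3]+A[:3,0]*.140+[0,0,.0015]; print("pred tip",proj(im,tip),"loop",proj(im,[*E,.075]),"shank mid",proj(im,tip-A[:3,0]*.05))
im=ims["scene"]["frame"]; cv2.imwrite("pics/s2.png",np.hstack([cv2.resize(im[225:305,250:350],None,fx=4,fy=4,interpolation=2),cv2.resize(ims["top"]["frame"][210:290,220:320],None,fx=4,fy=4,interpolation=2)]))
E
```

```text
time: 9.73
ee_pos: [0.5156, -0.1152, 0.0737]
eef_rot: [-2.633, -1.711, 0.001]
ft_force: [0.7, 0.1, -0.2]
width: 0.0266
gripper_force: 45.0
t 9.73 p [ 0.5156 -0.1152  0.0737] yaw_y -23.97 tilt [-0.0014  0.0006] F [ 0.7  0.1 -0.2] M [-0.117  0.105 -0.002] w 0.0266 g 44.99972999095917 q [-0.36  0.53  1.72  0.    0.89  0.05]
along 0.1801335074057263 lat -0.0001947909335940634
scene 0.66 [293.8, 271.4]
scene 0.56 [407.1, 198.1]
pred tip [299.41698141 273.17260244] loop [283.48439718 284.06768916] shank mid [318.58522759 260.24899591]
top 0.88 [424.4, 281.8]
top 0.49 [269.8, 245.1]
pred tip [267.4552089  249.67233139] loop [250.31271272 245.03086594] shank mid [288.87640944 255.59816293]
```

View pics/s2.png

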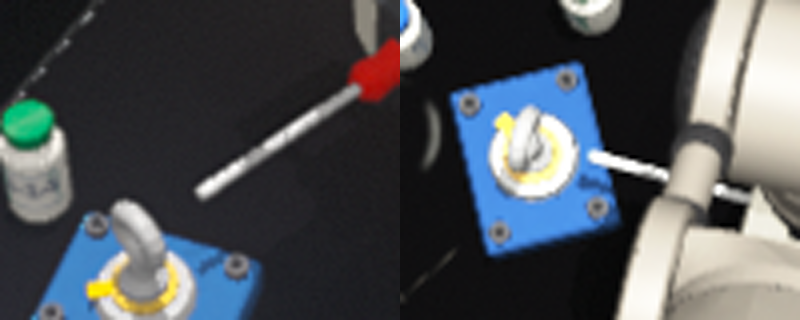

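```bash
python3 -m handwheel '[[[0.01,0,0,0,0,0,255],[0.01,0,0,0,0,0,255],[0.007,0,0,0,0,0,255],[0.005,0,0,0,0,0,255],[0.005,0,0,0,0,0,255],[0.005,0,0,0,0,0,255],[0.005,0,0,0,0,0,255],[0.003,0,0,0,0,0,255]]]'; python3 -c "
from h import *; st()"
```

```text
time: 10.6
ee_pos: [0.5365, -0.069, 0.0744]
eef_rot: [-2.634, -1.712, -0.0]
ft_force: [-0.9, -0.2, -1.6]
width: 0.0269
gripper_force: 45.0
t 10.6 p [ 0.5365 -0.069   0.0744] yaw_y -23.96 tilt [0.0001 0.0002] F [-0.9 -0.2 -1.6] M [-0.049  0.076 -0.015] w 0.0269 g 44.999728202819824 q [-0.27  0.55  1.68  0.    0.91  0.15]
```

```bash
python3 -m handwheel '[[[0.006,0,0,0,0,0,255],[0.006,0,0,0,0,0,255],[0.006,0,0,0,0,0,255],[0.006,0,0,0,0,0,255],[0.006,0,0,0,0,0,255],[0.006,0,0,0,0,0,255],[0.005,0,0,0,0,0,255],[0,0,0,0,0,0,255],[0,0,0,0,0,0,255]]]'; python3 - <<'E'
from h import *
st(); A=cur(); E=np.array([.5886,.0495])
r=E-A[:2,3]; print("along",r@A[:2,0],"lat",r@A[:2,1])
a,b=get_image("scene")["frame"],get_image("top")["frame"]
cv2.imwrite("pics/s3.png",np.hstack([cv2.resize(a[225:305,250:350],None,fx=4,fy=4,interpolation=2),cv2.resize(b[210:290,220:320],None,fx=4,fy=4,interpolation=2)]))
# row per 1 deg clockwise about eye axis, tool down
c=A[:3,:3].T@np.array([*(E-A[:2,3]),0]); 
for g in (1,3,4,5):
    t=np.radians(g); Rz=R.from_rotvec([0,0,t]).as_matrix(); print(g,np.round(c-Rz@c,5),round(t,4))
E
```

```text
time: 11.35
ee_pos: [0.5529, -0.0319, 0.0744]
eef_rot: [-2.634, -1.713, 0.0]
ft_force: [0.1, 0.3, -1.2]
width: 0.0265
gripper_force: 45.0
t 11.35 p [ 0.5529 -0.0319  0.0744] yaw_y -23.93 tilt [-0.0001  0.    ] F [ 0.1  0.3 -1.2] M [-0.083  0.051 -0.01 ] w 0.0265 g 44.99991416931152 q [-0.2   0.57  1.65 -0.    0.93  0.22]
along 0.08883104674025027 lat -0.0003987563007521802
1 [ 1.00e-05 -1.55e-03  0.00e+00] 0.0175
3 [ 0.0001  -0.00465 -0.     ] 0.0524
4 [ 0.00019 -0.0062   0.     ] 0.0698
5 [ 0.0003  -0.00774  0.     ] 0.0873
```

View pics/s3.png

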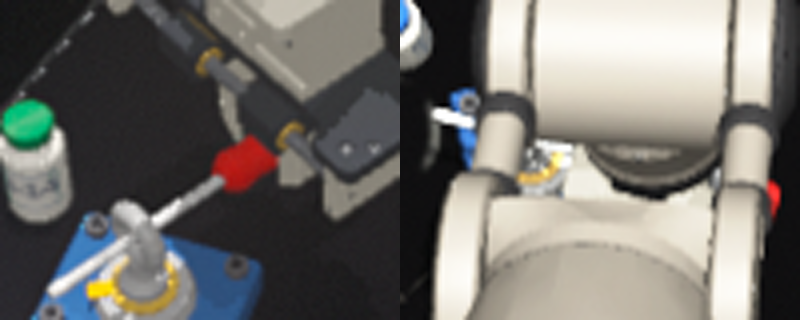

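The shank passes through the loop: its tip is at crop (55,290) and the near part is hidden by the ring at (140,230). I now slew clockwise about the eye's axis.

```bash
python3 -m handwheel '[[[0.0002,-0.0062,0,0,0,0.0698,255],[0.0002,-0.0062,0,0,0,0.0698,255],[0.0002,-0.0062,0,0,0,0.0698,255],[0.0002,-0.0062,0,0,0,0.0698,255],[0.0002,-0.0062,0,0,0,0.0698,255],[0.0002,-0.0062,0,0,0,0.0698,255],[0.0002,-0.0062,0,0,0,0.0698,255],[0.0002,-0.0062,0,0,0,0.0698,255],[0,0,0,0,0,0,255],[0,0,0,0,0,0,255]]]' >/dev/null
cat > k.py <<'E'
from h import *
import sys
st(); A=cur(); s=readout.get_state(); E=np.array([.5886,.0495])
r=E-A[:2,3]; print("along",round(r@A[:2,0],4),"lat",round(r@A[:2,1],4)); r=-r;F=s["ft_force"]
hd=np.degrees(np.arctan2(-A[1,0],-A[0,0])); print("handle yaw",hd,"cw from -114:",(-114-hd)%360,"Meye",round(s["wrist_torque"][2]+r[0]*F[1]-r[1]*F[0],3), "Ftool",np.round(A[:3,:3].T@F,2))
def eyeview():
    for c in ("wrist","scene","top"):
        im=get_image(c)
        for q,z in dict(eye_side=.075,washer_tab=.035).items():
            for k in spotter.landmark_of(c,q)[:2]:
                P=onz(im,k["uv"],z)[:2]-E
                if np.linalg.norm(P)<.05: print(c,q,round(k["conf"],2),np.round(k["uv"],1),"r",round(np.linalg.norm(P),4),"ang",round(np.degrees(np.arctan2(P[1],P[0])),1))
    
if len(sys.argv)>1: eyeview()
E
python3 k.py
```

```text
t 12.28 p [ 0.5153 -0.001   0.0745] yaw_y -55.84 tilt [ 0.0002 -0.    ] F [ 0.   0.1 -0.4] M [-0.123  0.087 -0.006] w 0.0267 g 45.00014305114746 q [-0.15  0.51  1.76 -0.    0.87  0.82]
along 0.089 lat -0.0006
handle yaw -145.84028983737554 cw from -114: 31.840289837375536 Meye -0.012 Ftool [ 0.07 -0.07  0.37]
```

```bash
python3 -m handwheel '[[[0.0001,-0.0047,0,0,0,0.0524,255],[0.0001,-0.0047,0,0,0,0.0524,255],[0.0001,-0.0047,0,0,0,0.0524,255],[0.0001,-0.0047,0,0,0,0.0524,255],[0,0,0,0,0,0,255]]]' >/dev/null; python3 k.py; python3 -m handwheel '[[[0.0001,-0.0047,0,0,0,0.0524,255],[0.0001,-0.0047,0,0,0,0.0524,255],[0.0001,-0.0047,0,0,0,0.0524,255],[0.0001,-0.0047,0,0,0,0.0524,255],[0.0001,-0.0047,0,0,0,0.0524,255],[0.0001,-0.0047,0,0,0,0.0524,255],[0,0,0,0,0,0,255]]]' >/dev/null; python3 k.py v
```

```text
t 12.7 p [0.5063 0.0158 0.0744] yaw_y -67.97 tilt [-0.0001  0.0002] F [-0.7 -1.1 -1.5] M [-0.075  0.136 -0.003] w 0.0263 g 45.00083327293396 q [-0.12  0.5   1.78  0.    0.86  1.07]
along 0.0889 lat -0.0004
handle yaw -157.96668383448625 cw from -114: 43.96668383448625 Meye 0.061 Ftool [-1.02  0.73  1.46]
t 13.28 p [0.5004 0.0432 0.0745] yaw_y -85.91 tilt [0.0009 0.    ] F [ 0.4 -1.4 -0.7] M [-0.205  0.04  -0.043] w 0.0267 g 45.001028180122375 q [-0.07  0.49  1.79  0.    0.85  1.43]
along 0.0884 lat -0.0
handle yaw -175.90701206054553 cw from -114: 61.907012060545526 Meye 0.084 Ftool [0.3  1.43 0.69]
wrist eye_side 0.93 [353.5  76.7] r 0.0198 ang -39.1
wrist washer_tab 0.86 [298.8  77.6] r 0.022 ang 31.8
scene eye_side 0.53 [284.2 277.4] r 0.0161 ang -66.3
scene eye_side 0.25 [284.  282.4] r 0.0041 ang -75.8
scene washer_tab 0.5 [273.6 297.1] r 0.0229 ang 35.4
top eye_side 0.16 [248.6 239.5] r 0.0134 ang 9.9
```

```bash
for i in 1; do python3 -m handwheel '[[[0.0001,-0.0031,0,0,0,0.0349,255],[0.0001,-0.0031,0,0,0,0.0349,255],[0.0001,-0.0031,0,0,0,0.0349,255],[0.0001,-0.0031,0,0,0,0.0349,255],[0,0,0,0,0,0,255]]]' >/dev/null; done; python3 k.py; python3 -m handwheel '[[[0.0001,-0.0031,0,0,0,0.0349,255],[0.0001,-0.0031,0,0,0,0.0349,255],[0.0001,-0.0031,0,0,0,0.0349,255],[0,0,0,0,0,0,255],[0,0,0,0,0,0,255]]]' >/dev/null; python3 k.py v
```

```text
t 14.15 p [0.5002 0.0556 0.0745] yaw_y -94.02 tilt [ 0.0002 -0.0001] F [ 1.  -1.  -0.5] M [-0.157 -0.043 -0.023] w 0.0263 g 45.00078499317169 q [-0.04  0.5   1.79 -0.    0.86  1.6 ]
along 0.0886 lat -0.0001
handle yaw 175.97884145992256 cw from -114: 70.02115854007741 Meye 0.058 Ftool [1.1  0.91 0.49]
t 14.57 p [0.5013 0.0645 0.0744] yaw_y -99.87 tilt [-0.     -0.0001] F [ 1.1 -0.2 -0.3] M [-0.104  0.061  0.002] w 0.0265 g 45.00001788139343 q [-0.02  0.5   1.78 -0.    0.86  1.72]
along 0.0886 lat -0.0002
handle yaw 170.1312167949623 cw from -114: 75.86878320503769 Meye 0.006 Ftool [1.14 0.04 0.25]
wrist eye_side 0.79 [349.5  74.8] r 0.0193 ang -49.0
wrist washer_tab 0.7 [286.1  84.1] r 0.0232 ang 35.4
wrist washer_tab 0.59 [319.2  67. ] r 0.0241 ang -10.4
scene eye_side 0.53 [284.1 273.5] r 0.0256 ang -64.0
top washer_tab 0.2 [254.1 250.1] r 0.0057 ang -140.6
```

```bash
cat > k.py <<'E'
from h import *
import sys
E=np.array([.5886,.0495]); Ms=[];Fs=[];K=[]
for i in range(4):
    im=get_image("wrist"); s=readout.get_state(); A=cur(); r=A[:2,3]-E; F=s["ft_force"]
    Fs.append(A[:3,:3].T@F); Ms.append(s["wrist_torque"][2]+r[0]*F[1]-r[1]*F[0])
    if i==0:
        hsv=cv2.cvtColor(im["frame"],cv2.COLOR_BGR2HSV); m=cv2.inRange(hsv,(15,110,70),(35,255,255))
        v,u=np.nonzero(m); v,u=v[v<260],u[v<260]
        P=np.array([onz(im,(a,b),.035)[:2] for a,b in zip(u,v)])-E; rad=np.linalg.norm(P,axis=1)
        k=(rad>.0195)&(rad<.032); Q=P[k]
        an=np.degrees(np.arctan2(Q[:,1],Q[:,0])); md=np.median(an); j=abs(an-md)<25
        c=Q[j].mean(0); print("tab n",j.sum(),"of",k.sum(),"ang",round(np.degrees(np.arctan2(c[1],c[0])),2),"r",round(np.linalg.norm(c),4),"std",round(an[j].std(),1))
        for q in spotter.landmark_of("wrist","eye_side")[:1]:
            p=onz(im,q["uv"],.075)[:2]-E; print("eye_side",round(np.degrees(np.arctan2(p[1],p[0])),1))
        cv2.imwrite("pics/k.png",im["frame"])
hd=np.degrees(np.arctan2(-A[1,0],-A[0,0]))
print("t",round(s["time"],2),"turn",round((-114-hd)%360,2),"Meye",np.round(Ms,3),"mean",round(np.mean(Ms),3),"F",np.round(np.mean(Fs,0),2),"lat/along",np.round(A[:2,:2].T@(-r),4),"q6",round(s["joint_pos"][5],2))
E
python3 k.py; python3 -m handwheel '[[[0.0001,-0.0031,0,0,0,0.0349,255],[0.0001,-0.0031,0,0,0,0.0349,255],[0,0,0,0,0,0,255]]]' >/dev/null; python3 k.py
```

```text
Traceback (most recent call last):
  File "k.py", line 10, in <module>
    P=np.array([onz(im,(a,b),.035)[:2] for a,b in zip(u,v)])-E; rad=np.linalg.norm(P,axis=1)
      ~~~~~~~~~~~~~~~~~~~~~~~~~~~~~~~~~~~~~~~~~~~~~~~~~~~~~~^~
ValueError: operands could not be broadcast together with shapes (0,) (2,) 
Traceback (most recent call last):
  File "k.py", line 10, in <module>
    P=np.array([onz(im,(a,b),.035)[:2] for a,b in zip(u,v)])-E; rad=np.linalg.norm(P,axis=1)
      ~~~~~~~~~~~~~~~~~~~~~~~~~~~~~~~~~~~~~~~~~~~~~~~~~~~~~~^~
ValueError: operands could not be broadcast together with shapes (0,) (2,)
```

```bash
python3 - <<'E'
from h import *
im=get_image("wrist"); f=im["frame"]; cv2.imwrite("pics/k1.png",cv2.resize(f[20:170,220:420],None,fx=4,fy=4,interpolation=2))
E=[.5886,.0495]
print(proj(im,[*E,.035]),proj(im,[*E,.075]))
for a in (0,28): print(a,proj(im,[E[0]+.024*np.cos(np.radians(a)),E[1]+.024*np.sin(np.radians(a)),.035]))
h=cv2.cvtColor(f,cv2.COLOR_BGR2HSV)[20:170,220:420].reshape(-1,3); k=h[(h[:,0]>10)&(h[:,0]<45)&(h[:,1]>60)&(h[:,2]>40)]; print(len(k),np.median(k,0) if len(k) else 0)
E
```

```text
[319.07142109 118.41340979] [319.10186372 115.13435518]
0 [307.44594602  68.80483147]
28 [287.14606721  80.75638194]
93 [ 30.  71. 255.]
```

View pics/k1.png

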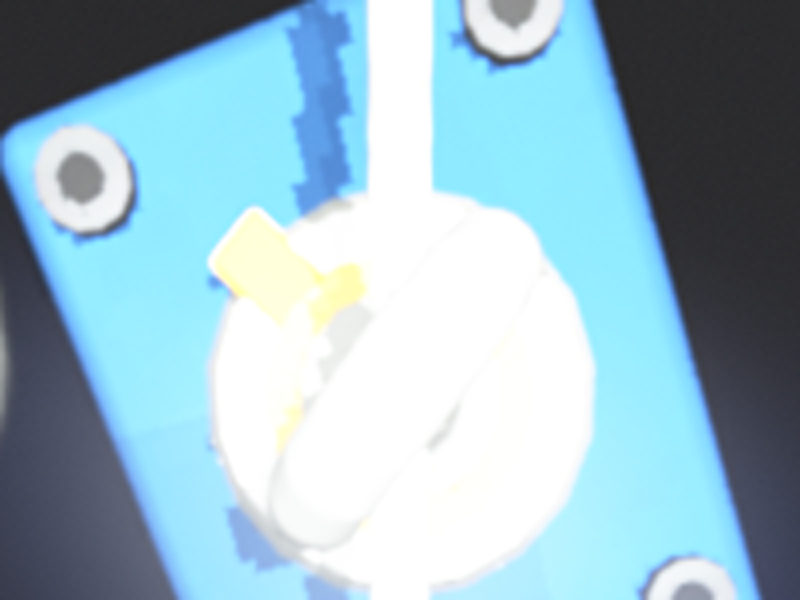

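The view is overexposed but clear. The shank runs through the loop, with the loop from (320,530) to (505,220), and the tongue is at (262,262). I loosen the colour threshold to suit.

```bash
sed -i 's/(15,110,70),(35,255,255)/(20,30,120),(38,255,255)/' k.py; python3 k.py; python3 -m handwheel '[[[0.0001,-0.0031,0,0,0,0.0349,255],[0.0001,-0.0031,0,0,0,0.0349,255],[0,0,0,0,0,0,255]]]' >/dev/null; python3 k.py
```

```text
tab n 306 of 306 ang 34.28 r 0.0237 std 5.9
eye_side -54.6
t 15.67 turn 79.97 Meye [ 0.098  0.041 -0.005 -0.027] mean 0.027 F [0.2  0.61 0.4 ] lat/along [ 0.0885 -0.0002] q6 1.8
tab n 319 of 319 ang 34.23 r 0.0238 std 6.1
eye_side -60.7
t 16.17 turn 83.95 Meye [ 0.033  0.031 -0.019  0.03 ] mean 0.019 F [ 0.64  0.25 -0.05] lat/along [ 0.0884 -0.0002] q6 1.88
```

```bash
python3 -m handwheel '[[[0.0001,-0.0031,0,0,0,0.0349,255],[0.0001,-0.0031,0,0,0,0.0349,255],[0,0,0,0,0,0,255]]]' >/dev/null; python3 k.py; python3 -m handwheel '[[[0.0001,-0.0031,0,0,0,0.0349,255],[0.0001,-0.0031,0,0,0,0.0349,255],[0,0,0,0,0,0,255]]]' >/dev/null; python3 k.py
```

```text
tab n 320 of 320 ang 31.71 r 0.0238 std 6.1
eye_side -62.6
t 16.67 turn 87.94 Meye [0.098 0.222 0.118 0.081] mean 0.13 F [-0.83  1.32 -0.54] lat/along [ 0.0884 -0.0002] q6 1.97
tab n 315 of 315 ang 27.53 r 0.0238 std 6.0
eye_side -66.4
t 17.17 turn 91.94 Meye [0.108 0.117 0.149 0.224] mean 0.15 F [-0.61  1.36 -0.52] lat/along [ 0.0883 -0.0002] q6 2.05
```

```bash
python3 -m handwheel '[[[0,-0.0031,0,0,0,0.0349,255],[0.0001,-0.0031,0,0,0,0.0349,255],[0,0,0,0,0,0,255]]]' >/dev/null; python3 k.py
```

```text
tab n 320 of 320 ang 23.44 r 0.0238 std 6.1
eye_side -70.6
t 17.67 turn 95.94 Meye [0.068 0.113 0.136 0.178] mean 0.124 F [-0.66  1.83 -0.11] lat/along [ 0.0883 -0.0001] q6 2.13
```

The tongue has turned 34.25° to 23.4°, which is 10.8° and mid-window, so I stop turning. I now slew back within the play and draw out.

```bash
python3 -m handwheel '[[[0.0002,0.0065,0,0,0,-0.0733,255],[0.0002,0.0065,0,0,0,-0.0733,255],[0.0002,0.0065,0,0,0,-0.0733,255],[0.0002,0.0065,0,0,0,-0.0733,255],[0.0002,0.0065,0,0,0,-0.0733,255],[0.0003,0.0065,0,0,0,-0.0733,255],[0.0003,0.0065,0,0,0,-0.0733,255],[0.0003,0.0065,0,0,0,-0.0733,255],[0.0003,0.0065,0,0,0,-0.0733,255],[0,0,0,0,0,0,255]]]' ; python3 k.py
```

```text
time: 18.5
ee_pos: [0.5018, 0.0364, 0.0745]
eef_rot: [3.134, 0.217, 0.002]
ft_force: [0.5, -0.4, -0.9]
width: 0.0267
gripper_force: 45.0
tab n 306 of 306 ang 24.3 r 0.0241 std 5.5
eye_side -68.4
t 18.75 turn 58.24 Meye [ 0.063  0.105 -0.011 -0.009] mean 0.037 F [0.11 0.21 0.84] lat/along [ 0.0881 -0.    ] q6 1.36
```

```bash
python3 -m handwheel '[[[-0.006,0,0,0,0,0,255],[-0.01,0,0,0,0,0,255],[-0.01,0,0,0,0,0,255],[-0.01,0,0,0,0,0,255],[-0.01,0,0,0,0,0,255],[-0.01,0,0,0,0,0,255],[-0.01,0,0,0,0,0,255],[-0.01,0,0,0,0,0,255],[-0.01,0,0,0,0,0,255],[0,0,0,0,0,0,255]]]' ; python3 -m handwheel '[[[0,0,-0.015,0,0,0,255],[0,0,-0.02,0,0,0,255],[0,0,-0.015,0,0,0,255],[0,0,0,0,0,0,255]]]';python3 - <<'E'
from h import *
st(); M=cur(); y=np.degrees(np.arctan2(M[1,1],M[0,1]))
B=go((.47,-.17,.10),y,8); go((.47,-.17,.0125),y,8,B)
E
```

```text
time: 19.58
ee_pos: [0.4136, 0.0258, 0.0742]
eef_rot: [-3.134, -0.214, 0.004]
ft_force: [0.7, -1.1, -1.0]
width: 0.0265
gripper_force: 45.0
time: 19.92
ee_pos: [0.4181, 0.0255, 0.1269]
eef_rot: [3.133, 0.214, 0.009]
ft_force: [0.9, 0.5, -0.8]
width: 0.0267
gripper_force: 45.0
t 19.92 p [0.4181 0.0255 0.1269] yaw_y -82.19 tilt [ 0.0058 -0.0005] F [ 0.9  0.5 -0.8] M [-0.122  0.135  0.007] w 0.0267 g 44.99985694885254 q [-0.12  0.28  1.96  0.    0.9   1.31]
8 x [0.0031, 0.0251, 0.0034] [0.0002, -0.0007, 0.0] mm/row 25.5 deg/row 0.04
8 x [0.0, 0.0, 0.0109] [0.0, 0.0, 0.0] mm/row 10.9 deg/row 0.0
```

```bash
python3 -m handwheel '[[[0.003,0.025,0.0034,0,0,0,255],[0.003,0.025,0.0034,0,0,0,255],[0.003,0.025,0.0034,0,0,0,255],[0.003,0.025,0.0034,0,0,0,255],[0.003,0.025,0.0034,0,0,0,255],[0.003,0.025,0.0034,0,0,0,255],[0.003,0.025,0.0034,0,0,0,255],[0.003,0.025,0.0034,0,0,0,255],[0,0,0,0,0,0,255],[0,0,0,0,0,0,255]]]' ; python3 -m handwheel '[[[0,0,0.015,0,0,0,255],[0,0,0.015,0,0,0,255],[0,0,0.015,0,0,0,255],[0,0,0.015,0,0,0,255],[0,0,0.01,0,0,0,255],[0,0,0.005,0,0,0,255],[0,0,0,0,0,0,255],[0,0,0,0,0,0,255]]]'; python3 -c "
from h import *; st()"
```

```text
time: 20.75
ee_pos: [0.4668, -0.1701, 0.0961]
eef_rot: [-3.134, -0.211, 0.002]
ft_force: [0.4, 0.8, -1.2]
width: 0.0261
gripper_force: 45.0
time: 21.42
ee_pos: [0.4671, -0.169, 0.0224]
eef_rot: [-3.134, -0.215, -0.0]
ft_force: [0.1, -0.3, -0.8]
width: 0.0266
gripper_force: 45.0
t 21.42 p [ 0.4671 -0.169   0.0224] yaw_y -82.16 tilt [0.0001 0.0001] F [ 0.1 -0.3 -0.8] M [-0.067  0.177  0.024] w 0.0266 g 44.999860525131226 q [-0.5   0.57  1.85  0.    0.72  0.93]
```

```bash
python3 -m handwheel '[[[0,0,0.005,0,0,0,255],[0,0,0.003,0,0,0,255],[0,0,0.0015,0,0,0,255],[0,0,0,0,0,0,255],[0,0,0,0,0,0,255]]]'; python3 -m handwheel '[[[0,0,0,0,0,0,170],[0,0,0,0,0,0,140],[0,0,0,0,0,0,110],[0,0,0,0,0,0,80],[0,0,0,0,0,0,80],[0,0,0,0,0,0,80],[0,0,0,0,0,0,80]]]';python3 -m handwheel '[[[0,0,-0.01,0,0,0,80],[0,0,-0.02,0,0,0,80],[0,0,-0.03,0,0,0,80],[0,0,-0.03,0,0,0,80],[0,0,-0.03,0,0,0,80],[0,0,-0.03,0,0,0,80],[-0.02,0,-0.02,0,0,0,80],[0,0,0,0,0,0,80],[0,0,0,0,0,0,80]]]'
python3 - <<'E'
from h import *
a=get_image("scene")
for q,z in dict(driver_handle=.0135,driver_tip=.0135,washer_tab=.035,sample_blue=0,sample_green=0,pipe_piece=0).items():
    for k in spotter.landmark_of("scene",q)[:2]: print(q,round(k["conf"],2),np.round(k["uv"],1),np.round(onz(a,k["uv"],z),4))
cv2.imwrite("pics/f.png",cv2.resize(a["frame"][130:430,180:500],None,fx=2.0,fy=2.0,interpolation=3))
E
```

```text
time: 21.83
ee_pos: [0.467, -0.1694, 0.0128]
eef_rot: [-3.134, -0.214, -0.0]
ft_force: [-0.9, -0.0, -1.4]
width: 0.0267
gripper_force: 45.0
time: 22.42
ee_pos: [0.467, -0.1694, 0.0127]
eef_rot: [-3.134, -0.214, -0.0]
ft_force: [-0.8, -0.4, 0.5]
width: 0.062
gripper_force: 0.0
time: 23.17
ee_pos: [0.4473, -0.1723, 0.1842]
eef_rot: [3.133, 0.213, 0.004]
ft_force: [0.1, 0.7, 0.1]
width: 0.063
gripper_force: 0.0
driver_handle 0.8 [379.7 247.9] [ 0.4652 -0.1658  0.0135]
driver_handle 0.58 [290.1 275.3] [ 0.6113 -0.0126  0.0135]
driver_tip 0.55 [316.7 235. ] [ 0.6099 -0.1397  0.0135]
washer_tab 0.62 [334.  236.7] [ 0.5643 -0.1352  0.035 ]
washer_tab 0.49 [275.  296.2] [0.6057 0.0596 0.035 ]
sample_blue 0.61 [232.2 315.2] [0.6763 0.1188 0.    ]
sample_green 0.97 [260.2 272.5] [6.796e-01 6.000e-04 0.000e+00]
pipe_piece 0.91 [259.7 366.8] [0.5678 0.1918 0.    ]
```

View pics/f.png

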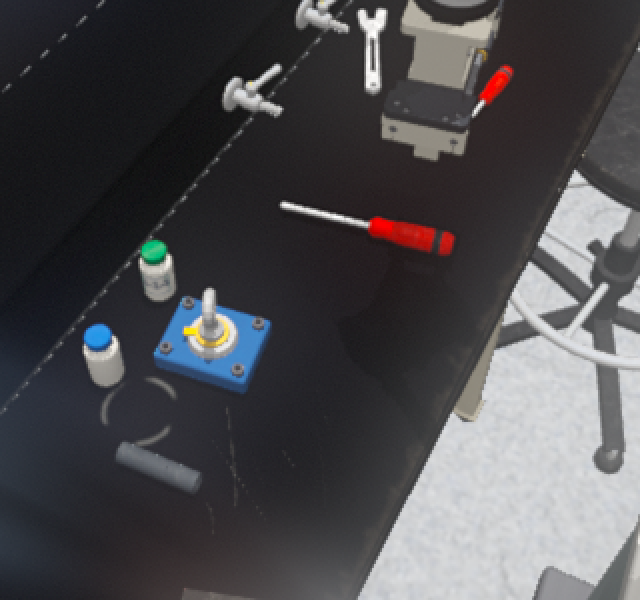

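The screwdriver lies clear at crop (370,230). The bottles at (157,270) and (103,355) and the pipe at (158,467) have not moved. The tongue is at (190,331), turned slightly clockwise.

```bash
python3 -c "
from cell import robot; print(robot.finish_job())"
```

```text
the job is handed in; nothing more can be done
None
```

I turned the eye clockwise until it came up tight and the washer followed by about 10 to 11 degrees. The screwdriver lies on the bench clear of the block, the bottles and pipe are where they were, and the job was handed in at about 23 s; no verdict came back.

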